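# Find the rocking lug of the stamping machine and press its shim flat

### The arm

A 6-joint arm with a two-finger parallel gripper is mounted at the origin on the work surface. World frame = base frame: x ahead of the robot, y to its left, z up, the work surface at z = 0. Lengths are in m, angles in rad, forces in N, time in s.
With the tool pointing down it reaches from about 0.35 to 0.975 m from the base axis. Payload 4.9 kg.
Tool frame: the origin (TCP) lies on the mounting face of the last link; the fingertips stand 173 mm ahead of it and the grasp point (between the pads) lies 155 mm ahead of it; z points along the fingers, y is the direction in which the jaws open and shut (so a half turn about z gives the same grasp; the last joint's range is limited). The gripper opens to 85 mm and grips with 20 to 120 N. Pads are 22 mm wide; open, the fingers measure 114 mm over their backs; the gripper's body (76 mm by 85 mm) begins 54 mm behind the grasp point. The pads swing forward as they close: fully open they stand 13 mm farther back than shut.
Start: joints at [0.983, 0.053, 1.613, -0, 1.476, -0.119], TCP at [0.282, 0.558, 0.405] pointing down, gripper open.
Joint ranges: [-3.01, 3.01], [-1.01, 2.22], [0.06, 2.58], [-1.02, 4.17], [0.09, 2.62], [-3.14, 3.14]. Speed limits (rad/s): [2.57, 2.57, 3.14, 3.14, 3.14, 3.14].

### API

Orientations are given as a rotation vector (axis times angle).
In Python, from station import ctrl gives the robot as it stands. The module is installed in compiled form; this text tells all that it offers.
- The arm moves only by the tool jog_arm, never from a script. Its argument "steps" is a list of rows, each a list of 2 entries, a list of its own where there are three numbers: the shift along the tool's x, y, z in cm, then the turn, a rotation vector about the tool's x, y, z in degrees. In form: [[[tx, ty, tz], [rx, ry, rz]], ...]. A call has 1 to 8 rows; each row shifts and turns the pose as measured when the row begins, along the tool's axes as they then stand; what a row does not reach is not made up. A row lasts 1/10 s, in which the tool goes at most 50 mm and 8.59 degrees, less where a joint would pass 70% of its speed; a pose out of reach is approached as far as the arm can. A call is refused whole if a number of a shift passes 5 or a number of a turn 8.59, either way. A call with a gripper value outside its range is refused whole. "fingers" is the gripper command: -1 is shut, 1 is fully open, values between are in proportion, set as the call begins (left out, the last holds). The fingers move at their own pace and stop on an object; "grip_force" is the grip in N (left out, the last holds). Time passes only in rows, so rows that do not move let the fingers close. It gives the time, the measured TCP pose, the force and the opening at its end, in the units of the state.
- ctrl.get_obs(): the state, without advancing time (a new reading comes with each control period).
- ctrl.get_image(name): name is "scene" or "top" or "wrist"; returns the picture (420x560x3 uint8, red, green, blue); there is no depth.
- ctrl.camera_info(name): a dict with "K" (3x3 intrinsics, pixels), "camera_from_world" (4x4, takes a point from world to camera coordinates). Camera axes: x right, y up, looking along -z (the intrinsics and any distortion apply to the point x, -y, -z); pixel columns grow to the right and rows downward; lengths in m; the calibration is good to about 2 mm. A picture is of the moment at which its call begins: read the wrist's pose just before it. camera_info takes no time and is no camera call; for the wrist camera it gives the pose at the moment of the call.
- ctrl.finish_job(): hands the job in, once; it reports no verdict.
The state is a dict: "t": time; "q": joint angles; "dq": joint speeds; "effort": joint torques, N m; "tool_pos": TCP position; "tool_rot": TCP orientation; "contact_force": force on the tool from outside, world axes, zero at the start; "wrist_torque": the same for the moment, N m; "opening": finger opening in m.
Only numpy, scipy, OpenCV 4.12 (cv2) and the standard library are available. Lean on these libraries where they do the work, as an engineer would, in place of code of your own. Each camera call takes 0.05 s, during which the arm holds its last target.

### The job

The small stamping machine on the desk rocks on one of its four corner lugs. Press down on the lugs with the fingertips until you find the one that gives, then press that lug's sprung-up shim leaf fully flat and leave it so. Leave the other three shims standing up, do not lift or shift the machine, and do not disturb the things around it.

Things in the scene. Friction and masses are not known exactly. Their poses are not given: they have to be found in the camera images.
- machine: Grey bench stamping machine, 2.4 kg, loose, only to be pressed. Foot plate 8 mm thick, 166 x 106 mm; housing 120 x 50 mm, 34 mm high, in its middle, with an unused knob up to 58 mm above the plate; four flat lugs, two to the left (+y), two to the right, each standing on a foot on a fixed dark bed plate. Origin: centre of the plate's underside. x away from the robot, y left, z up; turned up to 0.4 rad.
- machine_mid (a point): Centre of the underside of the machine's foot plate, 22 mm above the desk; axes as machine.
- lug_near_left (a point): Centre of the top of the lug nearer the robot, on its left (-x, +y in the machine's axes); 30 mm above the desk, foot right below; bare top 42 mm (x) by 45 mm (y). Three lugs are solid; one, not told by looking, rocks: pushed with 4 to 8 N it sinks 4 mm to a stop and springs back when let go. With its shim flat it hardly rocks (under 1.5 mm).
- lug_near_right (a point): Centre of the top of the lug nearer the robot, on its right (-x, -y); 30 mm above the desk, foot right below; bare top 42 mm (x) by 45 mm (y). Three lugs are solid; one, not told by looking, rocks: pushed with 4 to 8 N it sinks 4 mm to a stop and springs back when let go. With its shim flat it hardly rocks (under 1.5 mm).
- lug_far_left (a point): Centre of the top of the lug farther from the robot, left (+x, +y); 30 mm above the desk, foot right below; bare top 42 mm (x) by 45 mm (y). Three lugs are solid; one, not told by looking, rocks: pushed with 4 to 8 N it sinks 4 mm to a stop and springs back when let go. With its shim flat it hardly rocks (under 1.5 mm).
- lug_far_right (a point): Centre of the top of the lug farther, right (+x, -y); 30 mm above the desk, foot right below; bare top 42 mm (x) by 45 mm (y). Three lugs are solid; one, not told by looking, rocks: pushed with 4 to 8 N it sinks 4 mm to a stop and springs back when let go. With its shim flat it hardly rocks (under 1.5 mm).
- shim_near_left (a point): Where to press the shim of the lug nearer the robot, on its left (-x, +y in the machine's axes): a bright leaf 26 mm wide, 3 mm thick, sloping up 31 deg, 31 mm long, from the lug's robot-side (-x) edge. Mark on its raised top, 28 mm from its hinge, 36 mm above the desk; the mark stays put. Pushed here with 8 to 12 N it turns flat (top down to 21 mm above the desk, hard stop) and stays.
- shim_near_right (a point): Where to press the shim of the lug nearer the robot, on its right (-x, -y): a bright leaf 26 mm wide, 3 mm thick, sloping up 31 deg, 31 mm long, from the lug's robot-side (-x) edge. Mark on its raised top, 28 mm from its hinge, 36 mm above the desk; the mark stays put. Pushed here with 8 to 12 N it turns flat (top down to 21 mm above the desk, hard stop) and stays.
- shim_far_left (a point): Where to press the shim of the lug farther from the robot, left (+x, +y): a bright leaf 26 mm wide, 3 mm thick, sloping up 31 deg, 31 mm long, from the lug's robot-side (-x) edge. Mark on its raised top, 28 mm from its hinge, 36 mm above the desk; the mark stays put. Pushed here with 8 to 12 N it turns flat (top down to 21 mm above the desk, hard stop) and stays.
- shim_far_right (a point): Where to press the shim of the lug farther, right (+x, -y): a bright leaf 26 mm wide, 3 mm thick, sloping up 31 deg, 31 mm long, from the lug's robot-side (-x) edge. Mark on its raised top, 28 mm from its hinge, 36 mm above the desk; the mark stays put. Pushed here with 8 to 12 N it turns flat (top down to 21 mm above the desk, hard stop) and stays.
- loose_foot (a joint): How far the foot under the rocking lug, whichever that is, is pushed down: 0 up, 0.004 m down on its stop.
- loose_shim (a joint): Angle of the shim that belongs to the rocking lug, whichever that is: 0 sprung up as at the start, 0.55 rad pressed flat.
- sound_shim_1 (a joint): Angle of a shim at one of the three solid lugs (which one is not told): 0 sprung up as at the start, 0.55 rad pressed flat.
- sound_shim_2 (a joint): Angle of a shim at one of the three solid lugs (which one is not told): 0 sprung up as at the start, 0.55 rad pressed flat.
- sound_shim_3 (a joint): Angle of a shim at one of the three solid lugs (which one is not told): 0 sprung up as at the start, 0.55 rad pressed flat.
- jar: Bystander: brown jar, 60 mm across, 85 mm high, beside the machine's left; origin at the centre of its underside.
- tape: Bystander: roll of paper tape lying flat, 72 mm across, 24 mm high, beside the machine's right; origin at the centre of its underside.
- basket: Bystander: cream open basket 90 x 150 mm, 55 mm high, beyond the machine; origin at the centre of its underside.

How it is judged:
By the outcome, as a careful person would: the job done as asked, in the order asked, and still so for the second after the job is handed in, with the robot touching nothing.
It also fails if it takes over 59 s, if anything falls off the work surface, if the arm or the gripper's body presses on something with over 40 N, if the wrist force passes 120 N, or if a joint passes its speed limit or range.

## Working session

There is one attempt and no reset: what is moved stays moved. The work goes in short steps, Python scripts to look and compute and a tool call to move; the robot and the scene stay as the last step left them, time stands still between calls to the robot, and variables do not carry over. Pictures are saved under pics/ and viewed, and the job is handed in when it is done.

Besides the shell and the picture viewer there is one more tool, called after ">>>" as a command line: name --argument value ..., lists and objects as JSON in quotes. jog_arm: Moves the arm, as the interface text tells. Its arguments: {"type":"object","properties":{"steps":{"type":"array","items":{"type":"array"}},"fingers":{"type":"number"},"grip_force":{"type":"number"}},"required":["steps"]}

```bash
mkdir -p pics; python3 - <<'E'
from station import ctrl
import cv2
o=ctrl.get_obs()
for k in o: print(k,o[k])
for n in ("scene","top"):
    cv2.imwrite(f"pics/{n}0.png",cv2.cvtColor(ctrl.get_image(n),cv2.COLOR_RGB2BGR))
    c=ctrl.camera_info(n); print(n,c)
E
```

```text
t 0.0
q [ 9.83006195e-01  5.33621961e-02  1.61430450e+00  2.41941236e-05
  1.47600113e+00 -1.18997102e-01]
dq [-0.00109666  0.00105187 -0.00014585 -0.0008516  -0.00147964 -0.00018947]
effort [ 2.56943449e-04 -3.93679726e+01 -3.70179105e+01 -2.88268507e-05
  6.82799437e-03 -1.61444422e-05]
tool_pos [0.2822259  0.55734701 0.40345307]
tool_rot [-7.29485028e-01 -3.05496200e+00  3.04442446e-03]
contact_force [ 0.08313051 -0.03863701  0.57358898]
wrist_torque [ 0.02881607 -0.02029933 -0.00992667]
opening 0.08515432922897591
scene {'K': array([[379.6906752 ,   0.        , 276.85733982],
       [  0.        , 379.6906752 , 203.9545822 ],
       [  0.        ,   0.        ,   1.        ]]), 'camera_from_world': array([[ 0.87153497,  0.49032658,  0.00257559, -0.55127901],
       [-0.38922495,  0.68861734,  0.61180888,  0.17718765],
       [ 0.29821256, -0.53421532,  0.79100143, -1.04338057],
       [ 0.        ,  0.        ,  0.        ,  1.        ]])}
top {'K': array([[402.94957973,   0.        , 282.30480817],
       [  0.        , 402.94957973, 207.55100331],
       [  0.        ,   0.        ,   1.        ]]), 'camera_from_world': array([[ 0.00849633, -0.9992302 ,  0.03829914,  0.03165529],
       [ 0.9976259 ,  0.0110878 ,  0.06796775, -0.60500887],
       [-0.06834009,  0.03763074,  0.99695214, -0.80281311],
       [ 0.        ,  0.        ,  0.        ,  1.        ]])}
```

View pics/top0.png

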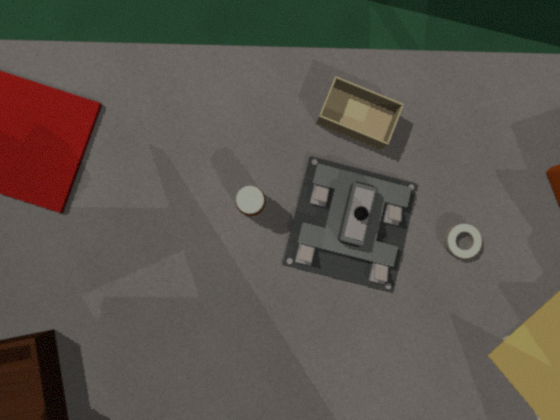

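View pics/scene0.png

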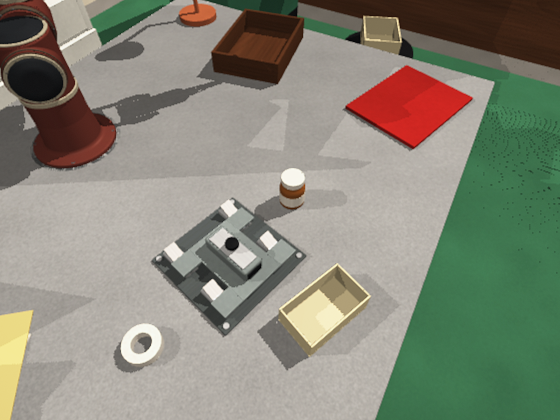

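```bash
python3 - <<'E'
import cv2
a=cv2.imread("pics/top0.png")[145:300,275:425]
a=cv2.convertScaleAbs(a,alpha=1.6)
cv2.imwrite("pics/topz.png",cv2.resize(a,None,fx=3.8,fy=3.8,interpolation=cv2.INTER_CUBIC))
E
```

```text
(no output)
```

View pics/topz.png

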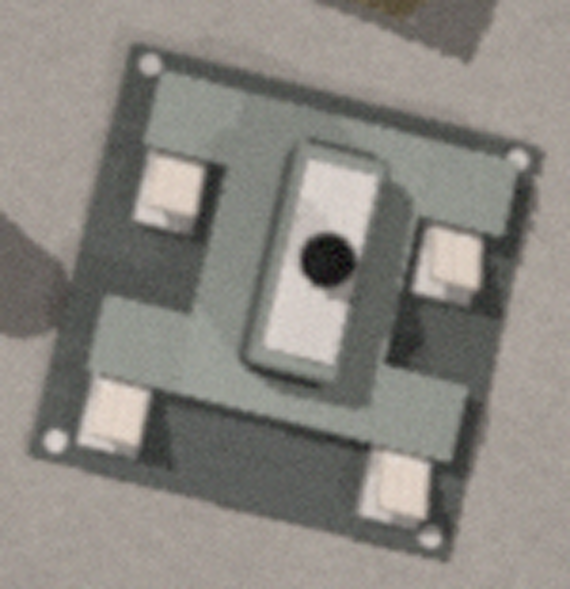

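```bash
cat > h.py <<'E'
import numpy as np
from station import ctrl
def ray(n,uv,z,c=None):
    c=c or ctrl.camera_info(n); K=c["K"];T=c["camera_from_world"]
    d=np.array([(uv[0]-K[0,2])/K[0,0],-(uv[1]-K[1,2])/K[1,1],-1.])
    R=T[:3,:3]; o=-R.T@T[:3,3]; w=R.T@d
    return o+w*(z-o[2])/w[2]
def proj(n,p,c=None):
    c=c or ctrl.camera_info(n); K=c["K"];T=c["camera_from_world"]
    q=T[:3,:3]@np.asarray(p)+T[:3,3]
    return np.array([K[0,2]+K[0,0]*q[0]/-q[2],K[1,2]-K[1,1]*q[1]/-q[2]])
E
python3 - <<'E'
from h import *
f=lambda u,v:(275+(u+.5)/3.8-.5,145+(v+.5)/3.8-.5)
P={k:ray("top",f(*p),.03)[:2] for k,p in dict(FL=(158,72),FR=(520,163),NR=(455,462),NL=(90,370),fl2=(145,143),nl2=(106,296)).items()}
for k in P: print(k,P[k].round(4))
d=lambda a,b:(np.linalg.norm(P[a]-P[b]).round(4), np.arctan2(*(P[a]-P[b])[::-1]).round(3))
for a,b in [("FL","NL"),("FR","NR"),("FL","FR"),("NL","NR"),("FL","fl2"),("nl2","NL")]: print(a,b,d(a,b))
print("mid",np.mean([P[k] for k in("FL","FR","NL","NR")],0))
for k,p,z in [("jar",(250,200),.085),("tape",(465,241),.024)]: print(k,ray("top",p,z))
print([ray("top",p,.055) for p in[(337,79),(402,101),(384,147),(320,123)]])
S={k:ray("top",f(*p),.012) for k,p in dict(a=(150,64),b=(518,158),c=(430,538),d=(56,440)).items()};print(S,np.mean(list(S.values()),0))
E
```

```text
FL [ 0.6946 -0.0304]
FR [ 0.6481 -0.2266]
NR [ 0.4878 -0.1894]
NL [0.535  0.0052]
fl2 [ 0.6562 -0.0236]
nl2 [ 0.5742 -0.0031]
FL NL (np.float64(0.1635), np.float64(-0.22))
FR NR (np.float64(0.1645), np.float64(-0.228))
FL FR (np.float64(0.2016), np.float64(1.338))
NL NR (np.float64(0.2002), np.float64(1.333))
FL fl2 (np.float64(0.0391), np.float64(-0.177))
nl2 NL (np.float64(0.04), np.float64(-0.208))
mid [ 0.59136934 -0.11030054]
jar [0.61374178 0.10082976 0.085     ]
tape [ 0.5396396  -0.33874449  0.024     ]
[array([ 0.86233306, -0.06884419,  0.055     ]), array([ 0.82004144, -0.20049938,  0.055     ]), array([ 0.7255727 , -0.16303482,  0.055     ]), array([ 0.77177848, -0.03473627,  0.055     ])]
{'a': array([ 0.70221613, -0.02822493,  0.012     ]), 'b': array([ 0.65302619, -0.23203106,  0.012     ]), 'c': array([ 0.44560267, -0.18102332,  0.012     ]), 'd': array([0.49701636, 0.02191018, 0.012     ])} [ 0.57446533 -0.10484228  0.012     ]
```

```bash
cat >> h.py <<'E'
MID=np.array([.5914,-.110]); YAW=-.23
def W(x,y,z):
    c,s=np.cos(YAW),np.sin(YAW)
    return np.array([MID[0]+c*x-s*y,MID[1]+s*x+c*y,z])
L={}
for n,sx in(("near",-1),("far",1)):
    for m,sy in(("left",1),("right",-1)):
        L["lug_%s_%s"%(n,m)]=W(62*sx/1e3,sy*.0755,.03)
        L["shim_%s_%s"%(n,m)]=W((62*sx-21-24)/1e3,sy*.0755,.036)
E
python3 - <<'E'
from h import *
import cv2
for n,(x0,x1,y0,y1) in dict(top=(275,425,145,300),scene=(140,315,185,345)).items():
    a=cv2.imread(f"pics/{n}0.png")[y0:y1,x0:x1]
    a=cv2.resize(cv2.convertScaleAbs(a,alpha=1.4),None,fx=3.6,fy=3.6,interpolation=cv2.INTER_CUBIC)
    pts=list(L.values())+[W(sx*.083,sy*.098,.03) for sx in(1,-1) for sy in (1,-1)]
    for p in pts:
        u=(proj(n,p)-(x0,y0)+.5)*3.6-.5
        cv2.circle(a,tuple(int(round(t)) for t in u),3,(0,0,255),-1)
    cv2.imwrite(f"pics/{n}_ov.png",a)
for k in L: print(k,L[k].round(4))
E
```

```text
lug_near_left [ 0.5482 -0.0224  0.03  ]
shim_near_left [ 0.5044 -0.0121  0.036 ]
lug_near_right [ 0.5138 -0.1694  0.03  ]
shim_near_right [ 0.47   -0.1591  0.036 ]
lug_far_left [ 0.669  -0.0506  0.03  ]
shim_far_left [ 0.6252 -0.0404  0.036 ]
lug_far_right [ 0.6346 -0.1976  0.03  ]
shim_far_right [ 0.5907 -0.1874  0.036 ]
```

View pics/top_ov.png

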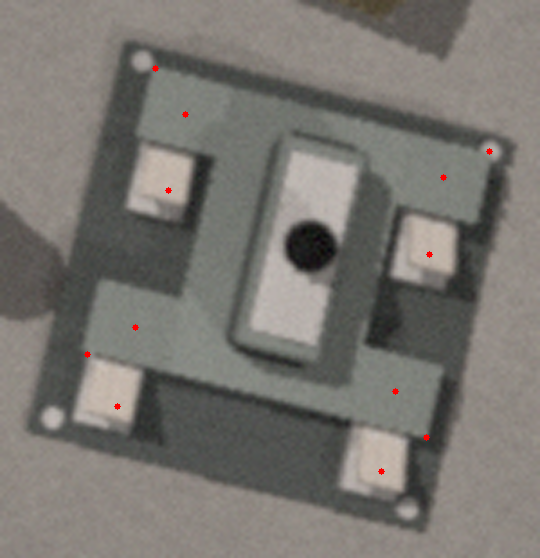

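View pics/scene_ov.png

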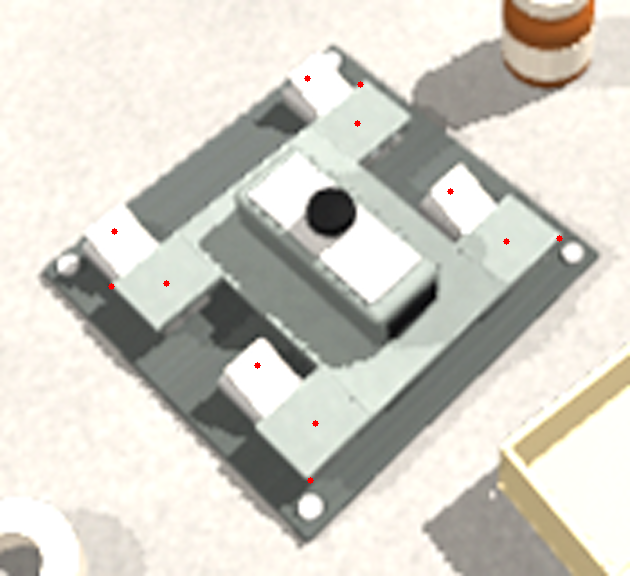

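```bash
cat >> h.py <<'E'
from scipy.spatial.transform import Rotation as R
def goto(x,y,ztip):
    o=ctrl.get_obs(); Rt=R.from_rotvec(o["tool_rot"])
    yv=np.array([-np.sin(YAW),np.cos(YAW),0]); zv=np.array([0,0,-1.]); xv=np.cross(yv,zv)
    Rd=R.from_matrix(np.stack([xv,yv,zv],1))
    d=Rt.inv().apply(np.array([x,y,ztip+.173])-o["tool_pos"])*100
    r=np.degrees((Rt.inv()*Rd).as_rotvec())
    print("t",round(o["t"],2),"tip",(o["tool_pos"]-[0,0,.173]).round(4),"F",o["contact_force"].round(2),"shift cm",d.round(2),"turn deg",r.round(2),"open",round(o["opening"],4))
E
python3 -c "
from h import *
goto(*L['lug_near_left'][:2],.15)"
```

```text
t 0.1 tip [0.2822 0.5574 0.2306] F [0.33 0.73 1.17] shift cm [-49.93 -39.69   8.12] turn deg [ -0.1   -0.03 -13.68] open 0.0855
```

>>> jog_arm --steps '[[[-3.7,-3,0],[0,0,0]],[[-3.7,-3,0],[0,0,0]],[[-3.7,-3,0],[0,0,0]],[[-3.7,-3,0],[0,0,0]],[[-3.7,-3,0.3],[0,0,0]],[[-3.7,-3,0.3],[0,0,0]],[[-3.7,-3,0.3],[0,0,0]],[[-3.7,-3,0.3],[0,0,0]]]' --fingers -1

```text
t: 0.9
tool_pos: [0.4401, 0.2019, 0.3872]
tool_rot: [-0.71, -3.057, 0.008]
contact_force: [1.2, -0.4, -0.3]
opening: 0.0001
```

```bash
python3 -c "
from h import *
goto(*L['lug_near_left'][:2],.10)"
```

```text
t 0.9 tip [0.4401 0.2019 0.2142] F [ 1.24 -0.42 -0.27] shift cm [-19.61 -15.29  11.47] turn deg [ -0.32  -0.16 -12.98] open 0.0001
```

>>> jog_arm --steps '[[[-3.7,-3,1],[0,0,0]],[[-3.7,-3,1],[0,0,0]],[[-3.7,-3,1],[0,0,0]],[[-3.7,-3,1],[0,0,0]],[[-3.0,-2,0],[0,0,0]],[[0,0,1],[0,0,-7]],[[0,0,1],[-0.3,0,-6]],[[0,0,0],[0,0,0]]]'

```text
t: 1.7
tool_pos: [0.5392, -0.0167, 0.3226]
tool_rot: [-0.364, -3.114, -0.001]
contact_force: [0.1, 0.0, 0.5]
opening: 0.0001
```

```bash
python3 -c "
from h import *
goto(*L['lug_near_left'][:2],.045)"
```

```text
t 1.7 tip [ 0.5392 -0.0167  0.1496] F [0.07 0.02 0.46] shift cm [-1.07 -0.35 10.46] turn deg [ 0.01 -0.35 -0.16] open 0.0001
```

>>> jog_arm --steps '[[[-1.1,-0.35,0],[0,-0.3,0]],[[0,0,4],[0,0,0]],[[0,0,3.5],[0,0,0]],[[0,0,2],[0,0,0]],[[0,0,1],[0,0,0]],[[0,0,0],[0,0,0]]]'

```text
t: 2.3
tool_pos: [0.5538, -0.0229, 0.2188]
tool_rot: [0.376, 3.109, -0.002]
contact_force: [0.3, 1.3, 0.2]
opening: -0.0002
```

```bash
python3 -c "
from h import *
goto(*L['lug_near_left'][:2],.03)"
```

```text
t 2.3 tip [ 0.5538 -0.0229  0.0458] F [0.27 1.28 0.21] shift cm [ 0.57 -0.08  1.58] turn deg [ 0.01  0.58 -0.61] open -0.0002
```

>>> jog_arm --steps '[[[0.5,0,0.5],[0,0.5,-0.5]],[[0,0,0.5],[0,0,0]],[[0,0,0.3],[0,0,0]],[[0,0,0.1],[0,0,0]]]'

```text
t: 2.7
tool_pos: [0.5508, -0.0217, 0.2083]
tool_rot: [0.362, 3.112, -0.001]
contact_force: [0.3, 0.9, -0.1]
opening: 0.0
```

```bash
python3 -c "
from h import *
goto(*L['lug_near_left'][:2],.03)"
```

```text
t 2.7 tip [ 0.5508 -0.0217  0.0353] F [ 0.29  0.87 -0.14] shift cm [ 0.24 -0.13  0.53] turn deg [ 0.02  0.47 -0.09] open 0.0
```

>>> jog_arm --steps '[[[0.2,0,0.2],[0,0,0]],[[0,0,0.2],[0,0,0]],[[0,0,0.2],[0,0,0]]]'

```text
t: 3.0
tool_pos: [0.5494, -0.0213, 0.2034]
tool_rot: [0.362, 3.11, -0.001]
contact_force: [-1.8, -0.6, 13.5]
opening: -0.0001
```

>>> jog_arm --steps '[[[0,0,0.2],[0,0,0]]]'

```text
t: 3.1
tool_pos: [0.5498, -0.0213, 0.2033]
tool_rot: [0.362, 3.111, -0.001]
contact_force: [-11.2, 1.1, 22.6]
opening: -0.0003
```

>>> jog_arm --steps '[[[0,0,0.2],[0,0,0]]]'

```text
t: 3.2
tool_pos: [0.5501, -0.0213, 0.2034]
tool_rot: [0.362, 3.113, -0.001]
contact_force: [-8.5, 0.9, 14.1]
opening: -0.0001
```

>>> jog_arm --steps '[[[0,0,-2],[0,0,0]],[[0,0,-4],[0,0,0]],[[0,0,-2],[0,0,0]],[[0,0,0],[0,0,0]]]'

```text
t: 3.6
tool_pos: [0.5493, -0.0212, 0.2854]
tool_rot: [0.362, 3.116, -0.001]
contact_force: [-0.3, 0.3, -0.1]
opening: -0.0001
```

```bash
python3 -c "
from h import *
goto(*L['lug_near_right'][:2],.10)"
```

```text
t 3.6 tip [ 0.5493 -0.0212  0.1124] F [-0.27  0.27 -0.08] shift cm [  0.06 -15.23   1.24] turn deg [-0.01  0.29 -0.09] open -0.0001
```

>>> jog_arm --steps '[[[0,-4.5,0],[0,0,0]],[[0,-4.5,0],[0,0,0]],[[0,-4,0],[0,0,0]],[[0,-2,0],[0,0.3,0]],[[0,0,1.2],[0,0,0]],[[0,0,0],[0,0,0]]]'

```text
t: 4.2
tool_pos: [0.5128, -0.1705, 0.2666]
tool_rot: [-0.358, -3.117, -0.003]
contact_force: [0.0, 0.2, -0.5]
opening: 0.0001
```

```bash
python3 -c "
from h import *
goto(*L['lug_near_right'][:2],.04)"
```

```text
t 4.2 tip [ 0.5128 -0.1705  0.0936] F [ 0.    0.16 -0.46] shift cm [-0.09  0.12  5.36] turn deg [ 0.1  -0.23  0.08] open 0.0001
```

>>> jog_arm --steps '[[[0,0,2.5],[0,-0.2,0]],[[0,0,1.8],[0,0,0]],[[0,0,1],[0,0,0]],[[0,0,0],[0,0,0]]]'

```text
t: 4.6
tool_pos: [0.5127, -0.1663, 0.2086]
tool_rot: [-0.352, -3.118, -0.007]
contact_force: [-0.7, -0.5, 0.6]
opening: -0.0003
```

```bash
python3 -c "
from h import *
goto(*L['lug_near_right'][:2],.03)"
```

```text
t 4.6 tip [ 0.5127 -0.1663  0.0356] F [-0.66 -0.46  0.56] shift cm [-0.18 -0.28  0.56] turn deg [ 0.22 -0.24  0.31] open -0.0003
```

>>> jog_arm --steps '[[[-0.1,-0.2,0.2],[0,0,0]],[[0,0,0.2],[0,0,0]]]'

```text
t: 4.8
tool_pos: [0.5139, -0.1676, 0.2049]
tool_rot: [-0.349, -3.119, -0.007]
contact_force: [-0.4, 0.0, -0.1]
opening: -0.0
```

>>> jog_arm --steps '[[[0,0,0.2],[0,0,0]]]'

```text
t: 4.9
tool_pos: [0.5143, -0.1676, 0.2035]
tool_rot: [-0.349, -3.12, -0.006]
contact_force: [-0.0, -0.1, 0.6]
opening: -0.0
```

>>> jog_arm --steps '[[[0,0,0.15],[0,0,0]]]'

```text
t: 5.0
tool_pos: [0.5146, -0.1677, 0.2034]
tool_rot: [-0.348, -3.12, -0.006]
contact_force: [-6.0, 2.6, 12.7]
opening: -0.0
```

>>> jog_arm --steps '[[[0,0,0.15],[0,0,0]]]'

```text
t: 5.1
tool_pos: [0.5148, -0.1678, 0.2034]
tool_rot: [-0.348, -3.119, -0.006]
contact_force: [-5.4, 1.4, 9.3]
opening: -0.0001
```

>>> jog_arm --steps '[[[0,0,-2],[0,0,0]],[[0,0,-4],[0,0,0]],[[0,0,-1],[0,0,0]],[[-4.5,0,0],[0,0,0]],[[-4.5,0,0],[0,0,0]],[[-3,0,0],[0,0,0]],[[0,0,0],[0,0,0]]]'

```text
t: 5.8
tool_pos: [0.6335, -0.1948, 0.2759]
tool_rot: [-0.35, -3.12, -0.006]
contact_force: [-0.4, 1.1, -0.4]
opening: -0.0001
```

```bash
python3 -c "
from h import *
goto(*L['lug_far_right'][:2],.04)"
```

```text
t 5.8 tip [ 0.6335 -0.1948  0.1029] F [-0.43  1.11 -0.43] shift cm [-0.18 -0.27  6.28] turn deg [ 0.2  -0.16  0.36] open -0.0001
```

>>> jog_arm --steps '[[[-0.2,-0.3,3],[0.2,0,0.3]],[[0,0,2.2],[0,0,0]],[[0,0,1],[0,0,0]],[[0,0,0.2],[0,0,0]],[[0,0,0],[0,0,0]]]'

```text
t: 6.3
tool_pos: [0.6339, -0.1982, 0.2111]
tool_rot: [-0.359, -3.119, 0.001]
contact_force: [-0.1, -0.3, 0.5]
opening: 0.0002
```

```bash
python3 -c "
from h import *
goto(*L['lug_far_right'][:2],.03)"
```

```text
t 6.3 tip [ 0.6339 -0.1982  0.0381] F [-0.06 -0.3   0.53] shift cm [-0.05  0.07  0.81] turn deg [-0.03 -0.11  0.05] open 0.0002
```

>>> jog_arm --steps '[[[0,0,0.3],[0,0,0]],[[0,0,0.2],[0,0,0]],[[0,0,0.2],[0,0,0]]]'

```text
t: 6.6
tool_pos: [0.6345, -0.1984, 0.2071]
tool_rot: [0.359, 3.118, -0.003]
contact_force: [0.4, -0.8, 1.0]
opening: 0.0
```

>>> jog_arm --steps '[[[0,0,0.2],[0,0,0]]]'

```text
t: 6.7
tool_pos: [0.6347, -0.1985, 0.2056]
tool_rot: [0.359, 3.117, -0.003]
contact_force: [-0.3, -0.5, -0.9]
opening: -0.0002
```

>>> jog_arm --steps '[[[0,0,0.15],[0,0,0]]]'

```text
t: 6.8
tool_pos: [0.6348, -0.1985, 0.2044]
tool_rot: [0.358, 3.117, -0.004]
contact_force: [-0.4, -0.2, 0.6]
opening: 0.0001
```

>>> jog_arm --steps '[[[0,0,0.15],[0,0,0]]]'

```text
t: 6.9
tool_pos: [0.6349, -0.1986, 0.2031]
tool_rot: [0.358, 3.117, -0.004]
contact_force: [-2.0, 0.5, 5.1]
opening: 0.0003
```

>>> jog_arm --steps '[[[0,0,0.2],[0,0,0]]]'

```text
t: 7.0
tool_pos: [0.6351, -0.1987, 0.202]
tool_rot: [0.358, 3.117, -0.004]
contact_force: [-3.8, 1.1, 7.0]
opening: -0.0001
```

>>> jog_arm --steps '[[[0,0,0.2],[0,0,0]]]'

```text
t: 7.1
tool_pos: [0.6353, -0.1988, 0.2011]
tool_rot: [0.358, 3.118, -0.004]
contact_force: [-3.8, 1.5, 7.9]
opening: 0.0001
```

>>> jog_arm --steps '[[[0,0,0.2],[0,0,0]]]'

```text
t: 7.2
tool_pos: [0.6355, -0.1988, 0.2005]
tool_rot: [0.358, 3.118, -0.004]
contact_force: [-5.2, 1.3, 9.0]
opening: -0.0001
```

>>> jog_arm --steps '[[[0,0,0.25],[0,0,0]],[[0,0,0.25],[0,0,0]]]'

```text
t: 7.4
tool_pos: [0.636, -0.199, 0.1996]
tool_rot: [0.358, 3.121, -0.003]
contact_force: [-8.8, 3.5, 15.5]
opening: 0.0
```

>>> jog_arm --steps '[[[0,0,-2],[0,0,0]],[[0,0,-4],[0,0,0]],[[0,0,-1],[0,0,0]],[[0,0,-1],[0,0,0]]]'

```text
t: 7.8
tool_pos: [0.6352, -0.1985, 0.2793]
tool_rot: [-0.357, -3.117, 0.001]
contact_force: [-0.2, 0.0, -0.9]
opening: 0.0006
```

```bash
python3 -c "
from h import *
goto(*L['lug_far_left'][:2],.1)
goto(*L['shim_far_right'][:2],.05)"
```

```text
t 7.8 tip [ 0.6352 -0.1985  0.1063] F [-0.21  0.02 -0.92] shift cm [ 0.05 15.17  0.61] turn deg [-0.06 -0.26  0.1 ] open 0.0006
t 7.8 tip [ 0.6352 -0.1985  0.1063] F [-0.21  0.02 -0.92] shift cm [4.56 0.08 5.65] turn deg [-0.06 -0.26  0.1 ] open 0.0006
```

>>> jog_arm --steps '[[[4.5,0.1,0],[0,-0.2,0]],[[0,0,0],[0,0,0]]]'

```text
t: 8.0
tool_pos: [0.5893, -0.1864, 0.2762]
tool_rot: [-0.357, -3.115, -0.001]
contact_force: [0.5, 0.4, -0.9]
opening: 0.0002
```

```bash
python3 -c "
from h import *
import cv2
goto(*L['shim_far_right'][:2],.045)
for n,(x0,x1,y0,y1) in dict(wrist=(0,560,0,420),scene=(140,315,185,345)).items():
    a=cv2.cvtColor(ctrl.get_image(n),cv2.COLOR_RGB2BGR)
    for k in L:
        u=proj(n,L[k]); cv2.circle(a,tuple(int(round(t)) for t in u),1,(0,0,255),-1)
    a=a[y0:y1,x0:x1]
    if n=='scene': a=cv2.resize(a,None,fx=3.6,fy=3.6,interpolation=cv2.INTER_CUBIC)
    cv2.imwrite(f'pics/{n}1.png',a)
"
```

```text
t 8.0 tip [ 0.5893 -0.1864  0.1032] F [ 0.45  0.37 -0.86] shift cm [-0.2  -0.06  5.82] turn deg [ 0.01 -0.38  0.12] open 0.0002
```

View pics/wrist1.png

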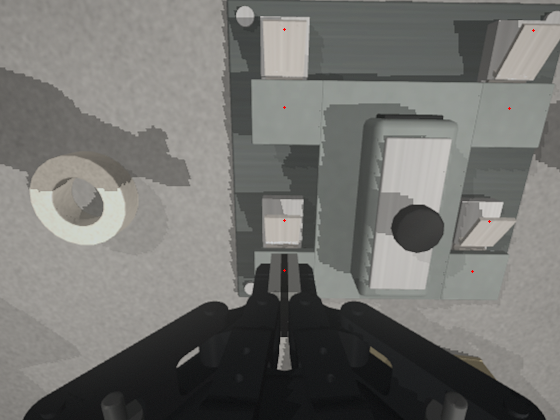

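View pics/scene1.png

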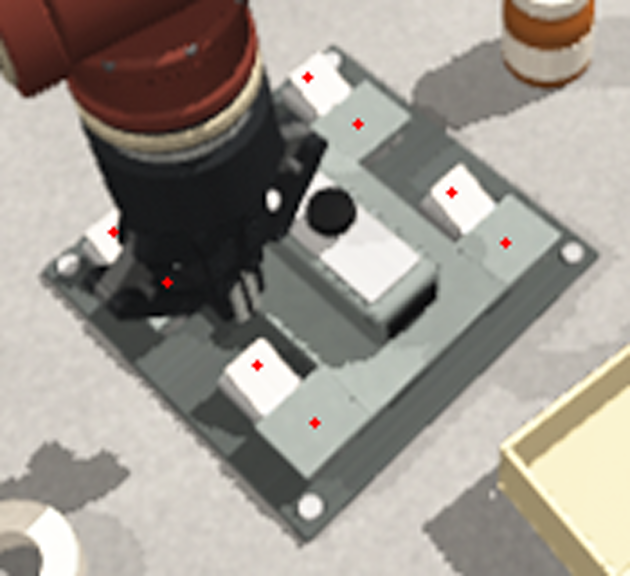

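The wrist view shows the marks on the lugs and shims: far-right shim mark at (284,220), centred on its leaf. In the scene view the machine has not moved. Next I press that shim.

>>> jog_arm --steps '[[[-0.2,0,2.5],[0,-0.3,0]],[[0,0,2],[0,0,0]],[[0,0,0.8],[0,0,0]],[[0,0,0.2],[0,0,0]],[[0,0,0],[0,0,0]]]'

```text
t: 8.6
tool_pos: [0.6012, -0.1911, 0.228]
tool_rot: [0.356, 3.102, -0.009]
contact_force: [-0.6, -0.1, 0.6]
opening: -0.0001
```

```bash
python3 -c "
from h import *
goto(*L['shim_far_right'][:2],.036)"
```

```text
t 8.6 tip [ 0.6012 -0.1911  0.055 ] F [-0.57 -0.1   0.61] shift cm [1.14 0.13 1.88] turn deg [-0.21  1.12  0.1 ] open -0.0001
```

>>> jog_arm --steps '[[[1.1,0.1,0],[0,1,0]],[[0,0,0],[0,0,0]]]'

```text
t: 8.8
tool_pos: [0.591, -0.1878, 0.2294]
tool_rot: [0.357, 3.119, -0.007]
contact_force: [0.7, 0.6, 0.6]
opening: 0.0002
```

```bash
python3 -c "
from h import *
goto(*L['shim_far_right'][:2],.036)"
```

```text
t 8.8 tip [ 0.591  -0.1878  0.0564] F [0.69 0.61 0.6 ] shift cm [0.04 0.04 2.04] turn deg [-0.24  0.16  0.11] open 0.0002
```

>>> jog_arm --steps '[[[0,0,0.5],[0,0,0]],[[0,0,0.5],[0,0,0]],[[0,0,0.5],[0,0,0]],[[0,0,0],[0,0,0]]]'

```text
t: 9.2
tool_pos: [0.5912, -0.188, 0.2152]
tool_rot: [0.357, 3.115, -0.009]
contact_force: [-0.6, -0.2, -0.1]
opening: 0.0
```

```bash
python3 -c "
from h import *
goto(*L['shim_far_right'][:2],.036)"
```

```text
t 9.2 tip [ 0.5912 -0.188   0.0422] F [-0.62 -0.16 -0.13] shift cm [0.06 0.05 0.62] turn deg [-0.28  0.36  0.11] open 0.0
```

>>> jog_arm --steps '[[[0,0,0.3],[0,0.2,0]],[[0,0,0.3],[0,0,0]]]'

```text
t: 9.4
tool_pos: [0.5919, -0.1883, 0.2101]
tool_rot: [0.357, 3.117, -0.009]
contact_force: [-0.9, 1.7, 8.4]
opening: -0.0003
```

>>> jog_arm --steps '[[[0,0,0.3],[0,0,0]],[[0,0,0.3],[0,0,0]]]'

```text
t: 9.6
tool_pos: [0.594, -0.1891, 0.2078]
tool_rot: [0.357, 3.111, -0.011]
contact_force: [-0.5, 1.8, 7.2]
opening: 0.0001
```

>>> jog_arm --steps '[[[0,0,0.3],[0,0,0]],[[0,0,0.3],[0,0,0]]]'

```text
t: 9.8
tool_pos: [0.5962, -0.19, 0.2058]
tool_rot: [0.356, 3.104, -0.014]
contact_force: [-0.4, 0.2, 6.8]
opening: 0.0002
```

>>> jog_arm --steps '[[[0.4,0.1,0.3],[0,1,0]],[[0.3,0,0.4],[0,0.5,0]]]'

```text
t: 10.0
tool_pos: [0.5947, -0.1892, 0.2053]
tool_rot: [0.358, 3.11, -0.016]
contact_force: [3.3, 2.5, 9.1]
opening: 0.0001
```

```bash
python3 -c "
from h import *
goto(*L['shim_far_right'][:2],.021)"
```

```text
t 10.0 tip [ 0.5947 -0.1892  0.0323] F [3.34 2.47 9.06] shift cm [0.44 0.1  1.13] turn deg [-0.52  0.72  0.05] open 0.0001
```

>>> jog_arm --steps '[[[0.4,0.1,0.4],[-0.4,0.7,0]],[[0.2,0,0.5],[0,0.4,0]]]'

```text
t: 10.2
tool_pos: [0.5938, -0.1891, 0.2034]
tool_rot: [0.358, 3.11, -0.011]
contact_force: [-2.5, 1.4, 9.2]
opening: 0.0004
```

```bash
python3 -c "
from h import *
goto(*L['shim_far_right'][:2],.021)"
```

```text
t 10.2 tip [ 0.5938 -0.1891  0.0304] F [-2.5   1.36  9.23] shift cm [0.35 0.1  0.93] turn deg [-0.34  0.65  0.06] open 0.0004
```

>>> jog_arm --steps '[[[0.4,0.1,0.6],[-0.3,0.8,0]],[[0.3,0,0.6],[0,0.6,0]]]'

```text
t: 10.4
tool_pos: [0.5924, -0.1889, 0.199]
tool_rot: [0.359, 3.114, -0.008]
contact_force: [4.2, 3.0, 8.8]
opening: 0.0
```

```bash
python3 -c "
from h import *
goto(*L['shim_far_right'][:2],.021)"
```

```text
t 10.4 tip [ 0.5924 -0.1889  0.026 ] F [4.2  2.99 8.79] shift cm [0.2  0.11 0.49] turn deg [-0.24  0.43  0.04] open 0.0
```

>>> jog_arm --steps '[[[0.3,0.1,0.6],[-0.2,0.6,0]],[[0.2,0,0.5],[0,0.4,0]]]'

```text
t: 10.6
tool_pos: [0.5921, -0.1888, 0.1948]
tool_rot: [0.359, 3.116, -0.007]
contact_force: [-1.0, 3.5, 10.2]
opening: 0.0002
```

>>> jog_arm --steps '[[[0.1,0,0.4],[0,0.4,0]]]'

```text
t: 10.7
tool_pos: [0.5928, -0.189, 0.1945]
tool_rot: [0.36, 3.119, -0.006]
contact_force: [-6.5, 4.5, 21.5]
opening: -0.0001
```

```bash
python3 -c "
from h import *
goto(*L['shim_far_right'][:2],.021)"
```

```text
t 10.7 tip [ 0.5928 -0.189   0.0215] F [-6.52  4.47 21.53] shift cm [0.24 0.11 0.05] turn deg [-0.19  0.13  0.02] open -0.0001
```

>>> jog_arm --steps '[[[0.1,0,0.3],[0,0,0]]]'

```text
t: 10.8
tool_pos: [0.5928, -0.189, 0.1946]
tool_rot: [0.359, 3.119, -0.006]
contact_force: [-8.5, 3.9, 13.8]
opening: -0.0
```

>>> jog_arm --steps '[[[0,0,-1],[0,0,0]],[[0,0,-3],[0,0,0]],[[0,0,-4],[0,0,0]],[[0,0,0],[0,0,0]]]'

```text
t: 11.2
tool_pos: [0.5929, -0.1887, 0.2776]
tool_rot: [0.359, 3.119, -0.005]
contact_force: [0.8, -0.1, 0.5]
opening: 0.0
```

```bash
python3 -c "
from h import *
import cv2
goto(*L['lug_far_right'][:2],.04)
for n in ('wrist',):
    a=cv2.cvtColor(ctrl.get_image(n),cv2.COLOR_RGB2BGR)
    for k in L:
        u=proj(n,L[k]); cv2.circle(a,tuple(int(round(t)) for t in u),1,(0,0,255),-1)
    cv2.imwrite(f'pics/{n}2.png',a)
"
```

```text
t 11.2 tip [ 0.5929 -0.1887  0.1046] F [ 0.76 -0.08  0.5 ] shift cm [-4.25  0.1   6.47] turn deg [-0.18  0.13  0.03] open 0.0
```

View pics/wrist2.png

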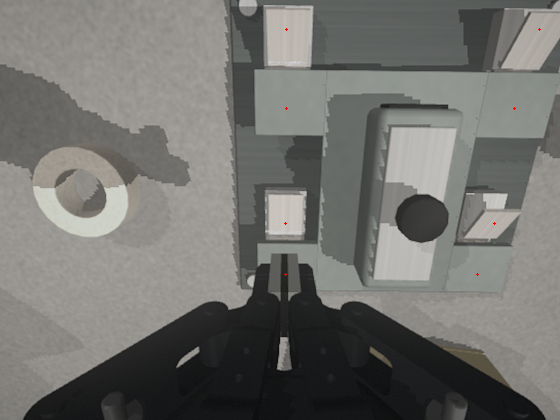

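Far-right leaf at (286,215) now looks flat and the other three still slope up. I'll retreat and check from the fixed cameras.

>>> jog_arm --steps '[[[0,0,-5],[0,0,0]],[[0,0,-5],[0,0,0]],[[0,0,-4],[0,0,0]],[[0,4.5,0],[0,0,0]],[[0,4.5,0],[0,0,0]],[[0,4.5,0],[0,0,0]],[[0,4.5,0],[0,0,0]],[[0,4.5,0],[0,0,0]]]'

```text
t: 12.05
tool_pos: [0.644, 0.0322, 0.4058]
tool_rot: [-0.377, -3.104, -0.001]
contact_force: [0.4, -0.5, -1.1]
opening: 0.0002
```

>>> jog_arm --steps '[[[4,3,0],[0,0,0]],[[4,3,0],[0,0,0]],[[4,3,0],[0,0,0]],[[3,4,0],[0,0,0]],[[0,4.5,0],[0,0,0]],[[0,4.5,0],[0,0,0]],[[0,0,0],[0,0,0]],[[0,0,0],[0,0,0]]]'

```text
t: 12.85
tool_pos: [0.5473, 0.2916, 0.3918]
tool_rot: [-0.363, -3.085, 0.008]
contact_force: [-0.1, -1.2, -0.7]
opening: -0.0002
```

```bash
python3 - <<'E'
from h import *
import cv2
for n,(x0,x1,y0,y1) in dict(top=(275,425,145,300),scene=(140,315,185,345)).items():
    b=cv2.imread(f"pics/{n}0.png")
    a=cv2.cvtColor(ctrl.get_image(n),cv2.COLOR_RGB2BGR)
    cv2.imwrite(f"pics/{n}_fin.png",a)
    f=lambda i:cv2.resize(i[y0:y1,x0:x1],None,fx=2.25,fy=2.25,interpolation=cv2.INTER_CUBIC)
    cv2.imwrite(f"pics/{n}_cmp.png",cv2.convertScaleAbs(np.hstack([f(b),f(a)]),alpha=1.3 if n=="top" else 1))
print(ctrl.get_obs()["t"],ctrl.get_obs()["tool_pos"])
E
```

```text
12.95 [0.54738029 0.2905014  0.39204345]
```

View pics/top_cmp.png

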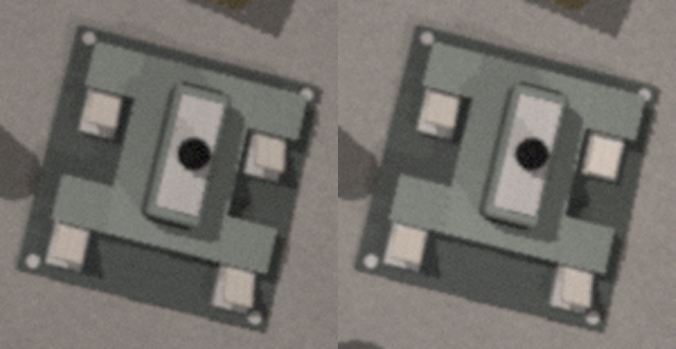

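View pics/scene_cmp.png

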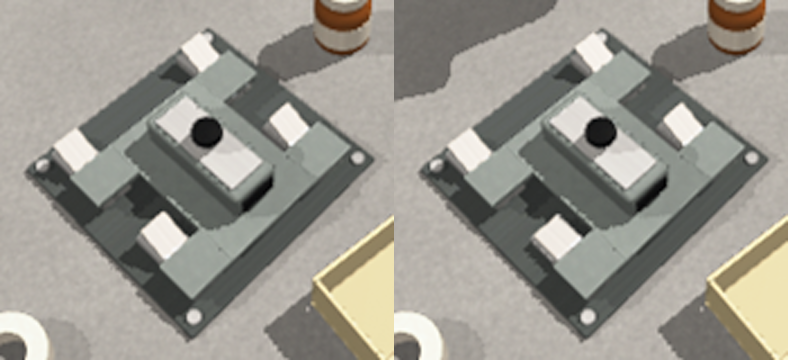

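View pics/scene_fin.png

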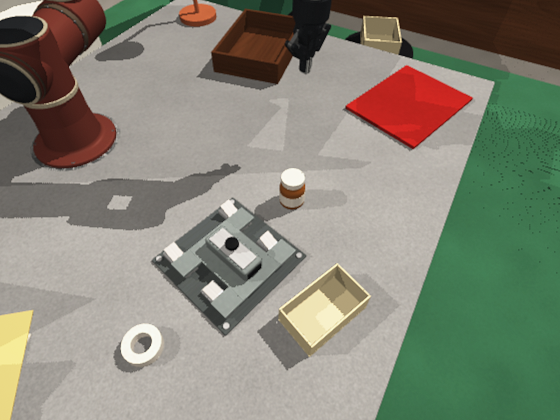

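Compared with the first pictures, the far-right shim (right panel (603,157) from above, (556,238) in the scene view) is flat. The other three shims, the machine, jar, tape and basket look unchanged. The arm is clear, so I'm handing in.

```bash
python3 -c "
from station import ctrl
print(ctrl.finish_job())"
```

```text
the job is handed in; nothing more can be done
None
```

The rocking lug was the far-right one. I pressed its shim leaf flat onto its stop and handed the job in at about 13 s.

- **Finding the lug:** I pressed the near-left lug to about 22 N and the near-right lug to about 13 N, and neither gave. The far-right lug sank about 3.8 mm under 5 to 9 N, then stopped. I did not test the far-left lug, since the loose one had been found.
- **Pressing the shim:** the leaf went down to a stop at 21.5 mm above the desk, with about 21 N on it. On the way down the fingertips drifted a few millimetres toward the hinge, and I corrected this during the press.
- **Last checks:** after I let go, the wrist, top and scene pictures all showed the far-right leaf staying flat. The other three shims were still up. The machine, jar, tape and basket showed no visible shift from the first pictures.

I did not press the lug again afterwards to check that it hardly rocks. The sideways force during presses reached about 11 N, but I saw no movement from it.

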